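Load the label-roll holder and set its guide and brake

TASK

Get the label-roll holder on the packing bench ready: first slide its guide all the way out, away from the spindle, then lower the tall label roll over the spindle until it lies flat on the plate (do not let it drop) and let go of it. Next slide the guide back in until it rests against the roll, and last slide the brake cap along its track until the line on the cap is level with the small metal pointer beside the track. Leave the pointer, the low tape roll, the calculator and the carton where they are.

Things in the scene. Friction and masses are not known exactly. Their poses are not given: they have to be found in the camera images.
- holder: Label-roll holder, fixed: white-painted plate 140 mm (its x) by 330 mm (its y, -155 to +175 mm), 12 mm thick. Origin: on the bench surface, on the axis of an upright steel spindle, 22 mm in diameter, its top 72 mm above the bench (last 6 mm tapered to 14 mm). The guide's track runs along its +y from the spindle, the brake's track along its x at y = -105 mm. Turned up to 0.4 rad about z.
- spindle_foot (a point): Point on the spindle axis on the plate's upper face (12 mm above the bench); axes as the holder's.
- spindle_top (a point): Centre of the spindle's top, 72 mm above the bench.
- guide (a joint): Travel of the guide along the holder's y, in m: 0 with its face 16 mm from the spindle axis, 0.090 fully out (face 106 mm from the axis, a hard stop). It starts near 0, where the roll would not fit. It slides with about 2 N of friction and stays where it is left.
- guide_face (a point): Centre of the guide's flat steel face (50 mm wide, 30 mm high, 4 mm thick) that looks to the spindle (the holder's -y), 27.5 mm above the bench. Axes as the holder's.
- guide_grip (a point): Centre of the top of the guide's black upright grip, 65.5 mm above the bench and 30 mm behind the face (farther out): a block 16 mm (holder's x) by 24 mm (holder's y), standing 41 mm above a low carriage whose top is 24.5 mm above the bench. It can be pinched from above across its 16 mm.
- brake (a joint): Travel of the brake cap along the holder's x, in m, 0 to 0.090 (at 0 it stands at holder x = -45 mm). It starts near 0. It slides with about 2 N of friction and stays where it is left.
- brake_top (a point): Centre of the top of the black brake cap, 52.5 mm above the bench: a block 16 mm (holder's x) by 28 mm (holder's y) by 40 mm high, just above the plate, with a thin pale line across the middle of its top and down its side. Axes as the holder's.
- pointer (a joint): Place of the pointer along the holder's x, in m, on the same scale as brake: the brake is level with it when both values agree. It is stiff (about 10 N) and is not to be moved.
- pointer_tip (a point): Tip of the small dark steel pointer (12 mm wide, 6 mm high) on the plate beside the brake track, at holder y = -127 mm; it points to the brake cap (the holder's +y). Axes as the holder's.
- label_roll: The tall label roll, loose, standing on the bench with its bore upright: white paper on a cardboard core, 60 mm in outer diameter, bore 26 mm, 45 mm high, about 0.11 kg. Origin: centre of its underside, z up along the bore.
- tape_roll: A bystander: low, wide roll of clear packing tape, 80 mm in diameter, bore 53 mm, 24 mm high, loose. Origin: centre of its underside. It and the label roll may have changed places.
- calculator: A bystander: black desk calculator, 150 by 100 by 18 mm, loose. Origin: centre of its underside.
- carton: A bystander: closed cardboard carton, 100 by 120 by 80 mm, loose. Origin: centre of its underside.
Things that resemble listed ones, but are neither listed nor needed, are in the scene too. Of the things shaped like the label_roll, the white one is meant.

How it is judged:
By the outcome, as a careful person would: the job done as asked, in the order asked, and still so for the second after the job is handed in, with the robot touching nothing.
It also fails if it takes over 69 s, if anything falls off the work surface, if the arm or the gripper's body presses on something with over 40 N, if the wrist force passes 120 N, or if a joint passes its speed limit or range.

ROBOT

A 6-joint arm with a two-finger parallel gripper is mounted at the origin on the work surface. World frame = base frame: x ahead of the robot, y to its left, z up, the work surface at z = 0. Lengths are in mm, angles in rad, forces in N, time in s.
With the tool pointing down it reaches from about 350 to 975 mm from the base axis. Payload 7.1 kg.
Tool frame: the origin (TCP) lies between the finger pads; the fingertips stand 19 mm ahead of it and the grasp point (between the pads) is the TCP (ctrl.tcp_to_tips is the distance from the TCP to the fingertips, in mm); z points along the fingers, y is the line along which they close (so a half turn about z gives the same grasp; the last joint's range is limited). The gripper opens to 88 mm and grips with 3 to 60 N. Pads are 20 mm wide; open, the fingers measure 115 mm over their backs; the gripper's body (75 mm by 178 mm) begins 61 mm behind the grasp point.
Start: joints at [-1.212, 0.423, 1.63, -0, 1.089, -0.019], TCP at [230.564, -580.9, 241.675] pointing down, gripper open.
Joint ranges: [-3, 3], [-0.9, 2.11], [0.09, 2.58], [-1.31, 4.45], [0.11, 2.69], [-2.54, 2.54]. Speed limits (rad/s): [2.39, 2.39, 3.01, 3.14, 3.14, 3.14].

INTERFACE

Orientations are given as a rotation vector (axis times angle).
In Python, from workcell import status, optics, ctrl gives the robot as it stands. The module is installed in compiled form; this text tells all that it offers.
- The arm moves only by the shell command python3 -m inch 'ROWS'. ROWS is JSON, a list that holds one entry, the list of rows, each a list of 7 numbers: the shift along the tool's x, y, z in mm, then the turn, a rotation vector about the tool's x, y, z in rad, then the opening in per cent of the stroke, from 0 (shut) to 100 (fully open). A call has 1 to 20 rows; each row is the pose to reach, as a shift and turn from the pose commanded when the call began, along the tool's axes at that moment; what a row does not reach only later rows make up. A row lasts 1/10 s, in which the tool goes at most 50 mm and 8.59 degrees, less where a joint would pass 70% of its speed; a pose out of reach is approached as far as the arm can. A call with a gripper value outside its range is refused whole. The fingers move at their own pace and stop on an object; the grip force is fixed at half the most. Time passes only in rows, so rows that repeat a pose let the fingers close. It gives the time, the measured TCP pose, the force, the opening and the grip force at its end, in the units of the state.
- status.get_obs(): the state, without advancing time (a new reading comes with each control period).
- optics.get_image(name): name is "scene" or "top"; returns a dict with "frame" (384x512x3 uint8, red, green, blue), "fx", "fy", "cx", "cy" (pixels), "k1" (the pictures are not rectified: a ray, as slopes to the right and down, at radius r is drawn at 1 + k1 r^2 times it, then the intrinsics apply), "rvec" (rotation vector, rad) and "tvec" (3), from world to camera coordinates, as OpenCV has them. Camera axes: x right, y down, z forward; pixel columns grow to the right and rows downward; lengths in mm; the calibration is good to about 2 mm. A picture is of the moment at which its call begins. There is no depth.
- ctrl.close_job(): hands the job in; it is judged then, once.
The state is a dict: "t": time; "qpos": joint angles; "qvel": joint speeds; "joint_torque": joint torques, N m; "ee_pos": TCP position; "orientation": TCP orientation; "ft_force": force on the tool from outside, world axes, zero at the start; "moment": the same for the moment, N m; "width": finger opening in mm; "grasp_force": force on a finger pad.
Only numpy, scipy, OpenCV 4.12 (cv2) and the standard library are available. Lean on these libraries where they do the work, as an engineer would, in place of code of your own. Each camera call takes 0.05 s, during which the arm holds its last target. There are 200 camera calls.

## Working session

There is one attempt and no reset: what is moved stays moved. The work goes in short steps, Python scripts to look and compute and a shell command to move; the robot and the scene stay as the last step left them, time stands still between calls to the robot, and variables do not carry over. Pictures are saved under pics/ and viewed, at most 10 in all, crops included, and the job is handed in when it is done.

```bash
mkdir -p pics; cat > h.py <<'E'
import numpy as np, cv2
from workcell import status, optics, ctrl
def get(n):
    im=optics.get_image(n); return im
def cam(im):
    R=cv2.Rodrigues(np.array(im['rvec'],float))[0]; t=np.array(im['tvec'],float).ravel(); return R,t,-R.T@t
def ray(im,u,v):
    x=(u-im['cx'])/im['fx']; y=(v-im['cy'])/im['fy']; rd=np.hypot(x,y); r=rd
    for _ in range(30): r=rd/(1+im['k1']*r*r)
    s=r/rd if rd>0 else 1
    R,t,C=cam(im); d=R.T@np.array([x*s,y*s,1]); return C,d/np.linalg.norm(d)
def onz(im,u,v,z):
    C,d=ray(im,u,v); return C+d*(z-C[2])/d[2]
def proj(im,P):
    R,t,C=cam(im); p=R@np.array(P,float)+t; x,y=p[:2]/p[2]; k=1+im['k1']*(x*x+y*y)
    return im['fx']*x*k+im['cx'], im['fy']*y*k+im['cy']
def tri(a,pa,b,pb):
    C1,d1=ray(a,*pa); C2,d2=ray(b,*pb)
    A=np.stack([d1,-d2],1); s=np.linalg.lstsq(A,C2-C1,rcond=None)[0]
    p,q=C1+s[0]*d1,C2+s[1]*d2; return (p+q)/2, np.linalg.norm(p-q)
def save(im,n): cv2.imwrite('pics/'+n,cv2.cvtColor(im['frame'],cv2.COLOR_RGB2BGR))
E
python3 - <<'E'
from h import *
import pickle
np.set_printoptions(precision=3,suppress=True)
for n in('scene','top'):
    im=get(n); save(im,n+'0.png'); pickle.dump(im,open(n+'0.pkl','wb')); print(n,{k:im[k] for k in im if k!='frame'},cam(im)[2])
print(status.get_obs())
E
```

```text
scene {'fx': 402.18608656616647, 'fy': 402.18608656616647, 'cx': 250.64141086910374, 'cy': 196.09615524273602, 'k1': -0.11003835607820928, 'rvec': array([ 1.577,  1.95 , -0.851]), 'tvec': array([ 112.527, -250.654, 1574.347])} [1308.211  182.115  899.711]
top {'fx': 378.4725608507937, 'fy': 378.4725608507937, 'cx': 252.55234273611902, 'cy': 189.58717671989865, 'k1': -0.11075166432220458, 'rvec': array([ 2.18 , -2.142,  0.103]), 'tvec': array([  14.681,  471.076, 1283.517])} [ 331.672    7.519 1326.454]
{'t': 0.1, 'qpos': array([-1.212,  0.424,  1.631, -0.   ,  1.089, -0.019]), 'qvel': array([ 0.   , -0.001, -0.002, -0.002,  0.001,  0.002]), 'joint_torque': array([ -0.002, -54.562, -27.432,   0.064,   0.019,  -0.   ]), 'ee_pos': array([ 230.398, -580.464,  240.973]), 'orientation': array([-3.084, -0.59 ,  0.   ]), 'ft_force': array([-0.51 , -0.468, -0.824]), 'moment': array([ 0.014, -0.056, -0.029]), 'grasp_force': 0.0, 'width': 87.69644708085961}
```

View pics/scene0.png

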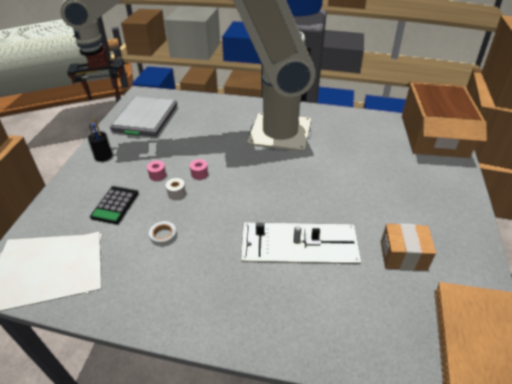

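View pics/top0.png

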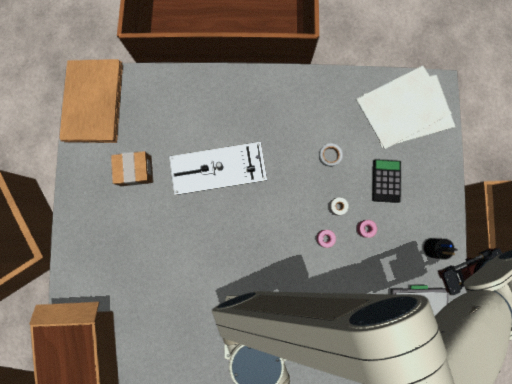

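The scene view shows the holder at about (300,243), the white roll at (176,187), pink decoy rolls beside it, and the tape at (162,233). In the top view the holder is at (218,168), the white roll at (340,206), and the tape at (331,155). I'll take a closer look at the holder.

```bash
python3 - <<'E'
import pickle,cv2,numpy as np
a=pickle.load(open('top0.pkl','rb'))['frame'][138:198,165:272]
b=pickle.load(open('scene0.pkl','rb'))['frame'][212:272,236:366]
A=cv2.resize(a,None,fx=6,fy=6,interpolation=cv2.INTER_CUBIC);B=cv2.resize(b,None,fx=6,fy=6,interpolation=cv2.INTER_CUBIC)[:240*2]
cv2.imwrite('pics/c1.png',A[:,:,::-1]);cv2.imwrite('pics/c2.png',B[:,:,::-1])
E
```

```text
(no output)
```

View pics/c1.png

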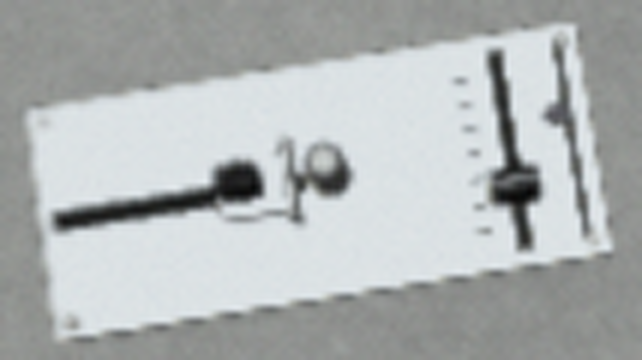

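View pics/c2.png

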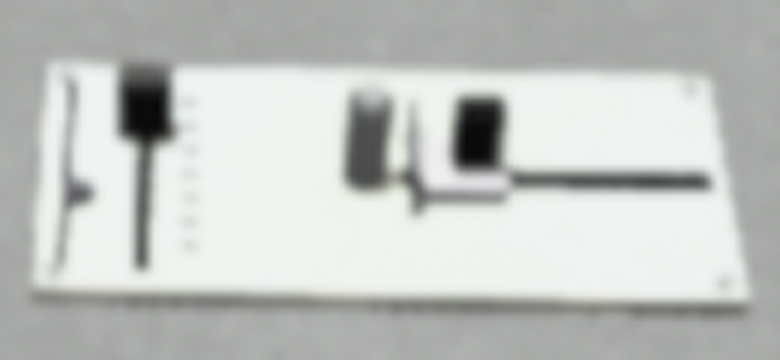

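The top crop (6x, offset 165,138) shows the spindle top at (325,155), grip at (238,178), brake at (515,183) and pointer at (553,115). In the scene crop (offset 236,212) the spindle top is at (372,97), brake top at (145,72), grip top at (480,100) and pointer at (80,193). Next I'll measure these.

```bash
cat >> h.py <<'E'
def quad(im,box):
    x0,y0,x1,y1=box; f=im['frame'][y0:y1,x0:x1].astype(np.uint8)
    g=f.min(2); m=(g>170).astype(np.uint8); m=cv2.morphologyEx(m,cv2.MORPH_CLOSE,np.ones((5,5)))
    c=max(cv2.findContours(m,cv2.RETR_EXTERNAL,cv2.CHAIN_APPROX_NONE)[0],key=cv2.contourArea)
    h=cv2.convexHull(c); e=2
    while True:
        q=cv2.approxPolyDP(h,e,True)[:,0]
        if len(q)<=4: break
        e+=.5
    p=c[:,0].astype(float); L=[]
    for i in range(4):
        a,b=q[i].astype(float),q[(i+1)%4]; d=b-a; l=np.hypot(*d); d/=l; s=(p-a)@d; n=(p-a)@np.array([-d[1],d[0]])
        k=p[(s>.12*l)&(s<.88*l)&(abs(n)<2.5)]
        vx,vy,px,py=cv2.fitLine(k.astype(np.float32),cv2.DIST_HUBER,0,.01,.01).ravel(); L.append((vx,vy,px,py))
    out=[]
    for i in range(4):
        a,b=L[i-1],L[i]; s=np.linalg.solve([[a[0],-b[0]],[a[1],-b[1]]],[b[2]-a[2],b[3]-a[3]]); out.append((a[2]+s[0]*a[0]+x0,a[3]+s[0]*a[1]+y0))
    return out
E
python3 - <<'E'
from h import *
import pickle
np.set_printoptions(precision=1,suppress=True)
T=pickle.load(open('top0.pkl','rb'));S=pickle.load(open('scene0.pkl','rb'))
def fit(P):
    best=None
    M=np.array([[70,175],[70,-155],[-70,-155],[-70,175]],float)
    P=np.array(P)[:,:2]; P=P[::1]
    for f in(P,P[::-1]):
      for k in range(4):
        Q=np.roll(f,k,0); H=(M-M.mean(0)).T@(Q-Q.mean(0)); U,_,V=np.linalg.svd(H); R=(V.T@np.diag([1,np.linalg.det(V.T@U.T)])@U.T)
        t=Q.mean(0)-R@M.mean(0); r=np.linalg.norm(Q-M@R.T-t,axis=1)
        th=np.arctan2(R[1,0],R[0,0])
        if abs(th)<.8 and (best is None or r.sum()<best[2].sum()): best=(t,th,r,Q)
    return best
F={}
for n,im,b in(('top',T,(160,130,280,205)),('scene',S,(230,205,372,280))):
    q=quad(im,b); F[n]=fit([onz(im,*p,12) for p in q]); print(n,F[n][0],'%.4f'%F[n][1],F[n][2]); 
    q=np.array(q); print(q)
# triangulate spots
for n,a,b in(('spindle',(325,155),(372,97)),('grip',(238,170),(480,100)),('brake',(515,180),(145,72)),('pointer',(553,115),(80,193))):
    pa=(165+(a[0]+.5)/6-.5,138+(a[1]+.5)/6-.5); pb=(236+(b[0]+.5)/6-.5,212+(b[1]+.5)/6-.5)
    print(n,*tri(T,pa,S,pb))
    th=F['top'][1]
# white roll: ring top
for n,im,b in(('top',T,(325,192,355,222)),('scene',S,(160,175,190,202))):
    x0,y0,x1,y1=b; f=im['frame'][y0:y1,x0:x1].astype(int); g=f.min(2)
    m=((g>165)).astype(np.uint8)
    c=max(cv2.findContours(m,cv2.RETR_EXTERNAL,cv2.CHAIN_APPROX_NONE)[0],key=cv2.contourArea)
    e=cv2.fitEllipse(c); r=cv2.boundingRect(c); p=(e[0][0]+x0,e[0][1]+y0); print(n,'roll',p,e[1],r,onz(im,*p,45))
    print(g[::2,::2] if n=='scene' else '')
E
```

```text
top [549.9 139.7] 0.1747 [2.5 2.4 3.3 2.2]
[[260.  141.7]
 [265.8 179.1]
 [174.  193.8]
 [169.1 156.1]]
scene [548.8 175.6] 0.7576 [221.   25.8  85.3 186.5]
[[228.7 233.3]
 [284.4 219. ]
 [444.7 238. ]
 [284.3 278.8]]
spindle [552.3 138.8  71.9] 1.8868927909362336
grip [543.2 187.8  70.9] 2.1147650362081185
brake [542.7  31.2  55.2] 0.2582111725627684
pointer [588.6   9.7  14.3] 1.4996334654178467
top roll (339.7384099960327, 205.64875507354736) (16.181148529052734, 16.8449649810791) (7, 5, 17, 18) [ 418.8 -274.9   45. ]

scene roll (174.58435344696045, 187.45268535614014) (24.722997665405273, 32.6870231628418) (0, 0, 30, 27) [ 435.8 -267.7   45. ]
[[ 56  55  57 102 159 168 168 167 168 168 168 168 169 170 170]
 [ 56  57  77 129 161 169 175 180 184 182 175 169 168 169 170]
 [ 68  93 130 160 178 202 221 223 225 225 217 191 169 166 168]
 [133 152 165 182 220 227 202 162 165 197 229 224 182 166 166]
 [168 168 172 211 231 194  97  52  54 109 210 227 185 167 168]
 [169 168 175 219 231 181  85  60  79 140 219 218 155 164 167]
 [169 168 168 194 230 227 195 180 192 219 218 163 121 160 165]
 [170 169 167 151 174 211 223 223 213 185 139  94 102 154 166]
 [168 168 169 147 105 117 133 134 122 101  91  85  88 139 165]
 [169 169 168 155 107  92  94  93  93  91  89  86  84 117 161]
 [168 167 166 160 118  91  92  91  91  91  89  86  90 129 161]
 [169 168 166 164 140 100  91  91  91  91  90  93 117 157 166]
 [167 167 166 167 161 141 116 107 105 106 112 135 155 165 166]
 [166 167 166 166 166 163 158 155 156 159 160 166 166 166 167]]
```

```bash
sed -i 's/def quad(im,box):/def quad(im,box,th=170):/; s/g>170/g>th/' h.py
python3 - <<'E'
from h import *
import pickle
np.set_printoptions(precision=2,suppress=True)
T=pickle.load(open('top0.pkl','rb'));S=pickle.load(open('scene0.pkl','rb'))
qt=np.array(quad(T,(160,130,280,205),165)); qs=np.array(quad(S,(230,205,372,280),200))
print(qs)
# order by world
def order(P):
    P=np.array(P); c=P.mean(0); a=np.arctan2(P[:,1]-c[1],P[:,0]-c[0]); return np.argsort(a)
wt=np.array([onz(T,*p,12) for p in qt]); ws=np.array([onz(S,*p,12) for p in qs])
it,is_=order(wt),order(ws); wt=wt[it];ws=ws[is_]; print(wt,'\n',ws)
for i in range(4): print('tri',*tri(T,qt[it[i]],S,qs[is_[i]]))
for W in(wt,ws):
    c=(W[2]+W[3]-W[0]-W[1])/2; d=(W[1]+W[2]-W[0]-W[3])/2   # +y, +x
    print('len y,x',np.linalg.norm(c[:2]),np.linalg.norm(d[:2]),'yaw',-np.arctan2(c[0],c[1]),np.arctan2(d[1],d[0]))
    ctr=W.mean(0)[:2]; yv=c[:2]/np.linalg.norm(c[:2]); print('origin',ctr-10*yv)
# roll ring top
for n,im,b,th in(('top',T,(325,192,355,222),170),('scene',S,(160,175,190,202),200)):
    x0,y0,x1,y1=b; g=im['frame'][y0:y1,x0:x1].min(2); m=(g>th).astype(np.uint8)
    c=max(cv2.findContours(m,cv2.RETR_EXTERNAL,cv2.CHAIN_APPROX_NONE)[0],key=cv2.contourArea)
    e=cv2.fitEllipse(c); p=(e[0][0]+x0,e[0][1]+y0); print(n,'roll',p,e[1],onz(im,*p,45))
    if n=='top':pt=p
    else: print(tri(T,pt,S,p))
# spindle top
print(T['frame'][158:172,212:228].min(2)); print(S['frame'][224:236,291:306].min(2))
E
```

```text
[[243.72 222.43]
 [353.33 224.5 ]
 [360.14 261.42]
 [241.58 258.44]]
[[509.89 -23.24  12.  ]
 [643.76  -0.05  12.  ]
 [586.94 322.02  12.  ]
 [452.54 299.5   12.  ]] 
 [[508.81 -24.85  12.  ]
 [642.58   0.11  12.  ]
 [587.16 323.03  12.  ]
 [450.77 299.35  12.  ]]
tri [509.86 -23.88  13.28] 1.368769332853986
tri [643.45   0.14  13.12] 0.3855023076651181
tri [586.99 322.6   11.64] 0.9706847702049763
tri [452.39 299.13  13.67] 0.003398873860777711
len y,x 327.41638609210753 136.0653867716497 yaw 0.17523884911159113 0.16874964546746274
origin [550.02 139.71]
len y,x 328.5015092847339 137.25071692673998 yaw 0.17356252359461732 0.1781362993156697
origin [549.06 139.56]
top roll (339.7928705215454, 205.66926956176758) (16.082910537719727, 16.708518981933594) [ 418.69 -275.08   45.  ]
scene roll (174.4963321685791, 183.53032112121582) (11.004653930664062, 17.3851261138916) [ 417.91 -274.56   45.  ]
(array([ 418.55, -274.61,   45.6 ]), np.float64(0.6971424781128567))
[[218 219 219 220 220 221 219 217 219 219 217 220 220 222 220 223]
 [217 218 219 218 219 219 218 218 218 217 221 219 218 221 2
[... 869 characters left out ...]
1 221]
 [238 237 236 232 229 227 224 224 228 232 233 234 234 233 234]
 [240 239 234 223 216 213 211 214 220 226 232 235 237 237 238]
 [240 238 228 200 184 190 196 198 200 204 219 231 236 234 235]
 [239 236 220 175 155 168 180 182 176 170 194 226 231 224 227]
 [239 234 210 156 130 141 154 156 148 142 176 222 226 208 217]
 [239 233 204 144 108 113 122 123 117 122 170 221 223 195 208]
 [238 231 199 139  95  92  96  96  95 115 172 221 221 189 202]
 [237 229 193 130  88  81  83  82  85 118 178 222 217 181 194]
 [236 226 183 122  84  78  79  78  84 123 184 220 208 172 186]
 [235 223 174 113  82  77  78  77  86 131 193 219 199 165 181]
 [235 222 168 108  80  77  78  78  89 141 203 222 197 166 181]]
```

```bash
cat >> h.py <<'E'
from scipy.spatial.transform import Rotation as Ro
O=np.array([549.8,139.7]); YAW=.1745
HX=np.array([np.cos(YAW),np.sin(YAW)]); HY=np.array([-np.sin(YAW),np.cos(YAW)])
def H(p): p=np.array(p)[:2]-O; return np.array([p@HX,p@HY])
def W(x,y): return O+x*HX+y*HY
def to(xy,z,yaw=None):
    o=status.get_obs(); R=Ro.from_rotvec(o['orientation'])
    t=R.inv().apply(np.array([*xy,z])-o['ee_pos'])
    if yaw is None: r=np.zeros(3)
    else: r=(R.inv()*Ro.from_euler('z',yaw)*Ro.from_euler('x',np.pi)).as_rotvec()
    print('to',np.round([*xy,z],1),'shift',np.round(t,1),'turn',np.round(r,3))
E
python3 - <<'E'
from h import *
import pickle
np.set_printoptions(precision=2,suppress=True)
T=pickle.load(open('top0.pkl','rb'));S=pickle.load(open('scene0.pkl','rb'))
print(tri(T,(218.4,164.2),S,(297.9,227.2)), H(onz(T,218.4,164.2,72)),H(onz(S,297.9,227.2,72)))
to(W(0,48),200,YAW+np.pi/2); print(W(0,48))
E
```

```text
(array([549.68, 139.64,  71.58]), np.float64(1.3122683672072641)) [-0.24 -0.73] [0.23 0.58]
to [541.5 187.  200. ] shift [ 572.2 -598.5   41.8] turn [-0.   -0.   -1.37]
[541.47 186.97]
```

```bash
R='[572,-598.5,42,0,0,-1.37,100]'; python3 -m inch '[[[572,-598.5,42,0,0,-1.37,100],[572,-598.5,42,0,0,-1.37,100],[572,-598.5,42,0,0,-1.37,100],[572,-598.5,42,0,0,-1.37,100],[572,-598.5,42,0,0,-1.37,100],[572,-598.5,42,0,0,-1.37,100],[572,-598.5,42,0,0,-1.37,100],[572,-598.5,42,0,0,-1.37,100],[572,-598.5,42,0,0,-1.37,100],[572,-598.5,42,0,0,-1.37,100],[572,-598.5,42,0,0,-1.37,100],[572,-598.5,42,0,0,-1.37,100],[572,-598.5,42,0,0,-1.37,100],[572,-598.5,42,0,0,-1.37,100],[572,-598.5,42,0,0,-1.37,100],[572,-598.5,42,0,0,-1.37,100],[572,-598.5,42,0,0,-1.37,100],[572,-598.5,42,0,0,-1.37,100],[572,-598.5,42,0,0,-1.37,100],[572,-598.5,42,0,0,-1.37,100]]]'
python3 -c "
from h import *
to(W(0,48),48,YAW+np.pi/2);print(status.get_obs())"
```

```text
t: 2.1
ee_pos: [540.7, 185.3, 199.4]
orientation: [-2.017, -2.408, 0.002]
ft_force: [-0.4, 0.5, -1.0]
width: 88.1
grasp_force: 0.0
to [541.5 187.   48. ] shift [  1.6   1.3 151.4] turn [-0.001  0.     0.002]
{'t': 2.1, 'qpos': array([ 3.09432175e-01,  3.98939017e-01,  1.78175484e+00, -2.71615093e-04,
        9.62216513e-01,  1.33219916e-01]), 'qvel': array([-0.01114446, -0.00906337, -0.00011052,  0.00232677, -0.00062026,
        0.00136464]), 'joint_torque': array([ 7.40837809e-01, -4.97678268e+01, -2.48793840e+01,  8.65852274e-02,
       -1.21129712e-02, -2.55225852e-03]), 'ee_pos': array([540.68983158, 185.28471773, 199.36809285]), 'orientation': array([-2.01683635e+00, -2.40805489e+00,  1.93595654e-03]), 'ft_force': array([-0.43116591,  0.53051829, -0.97308181]), 'moment': array([-0.04635989, -0.15277939, -0.01362006]), 'grasp_force': 0.0, 'width': 88.06394974942708}
```

```bash
python3 -m inch '[[[0.5,0.5,50,0,0,0,100],[0.5,0.5,100,0,0,0,100],[0.5,0.5,140,0,0,0,100],[0.5,0.5,151,0,0,0,100],[0.5,0.5,151,0,0,0,100],[0.5,0.5,151,0,0,0,100]]]'
python3 -c "
from h import *
o=status.get_obs();print(H(o['ee_pos']),o['ft_force']); im=get('scene'); 
import cv2; cv2.imwrite('pics/c3.png',cv2.resize(im['frame'][150:290,220:380],None,fx=4,fy=4,interpolation=2)[:,:,::-1])"
```

```text
t: 2.7
ee_pos: [542.9, 186.7, 50.3]
orientation: [2.017, 2.407, 0.003]
ft_force: [0.9, -0.2, 0.6]
width: 88.1
grasp_force: 0.0
[ 1.41092616 47.48530638] [ 0.92006168 -0.21885744  0.56846714]
```

View pics/c3.png

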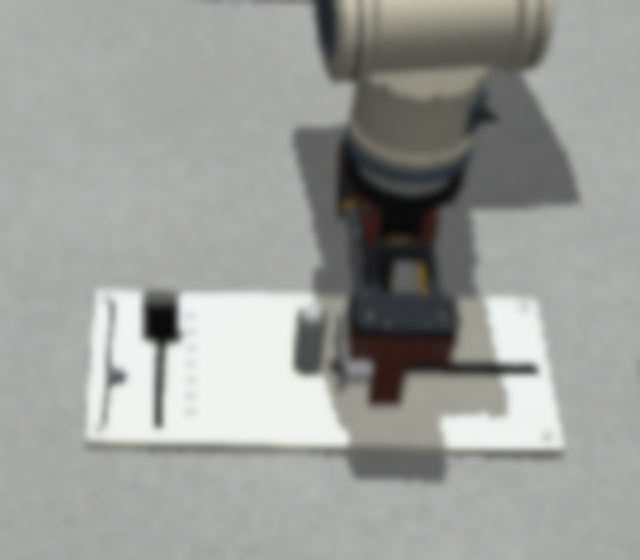

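The gripper straddles the guide grip, with its near finger at crop (390,380). I'll close it and slide the guide outward along tool +x, which is the holder's +y.

```bash
python3 -m inch '[[[0,0,0,0,0,0,10],[0,0,0,0,0,0,10],[0,0,0,0,0,0,10],[0,0,0,0,0,0,10],[0,0,0,0,0,0,10],[0,0,0,0,0,0,10]]]'; python3 -m inch '[[[8,0,0,0,0,0,10],[20,0,0,0,0,0,10],[35,0,0,0,0,0,10],[50,0,0,0,0,0,10],[65,0,0,0,0,0,10],[75,0,0,0,0,0,10],[82,0,0,0,0,0,10],[86,0,0,0,0,0,10],[88,0,0,0,0,0,10],[90,0,0,0,0,0,10],[92,0,0,0,0,0,10],[92,0,0,0,0,0,10]]]'
python3 -c "
from h import *
o=status.get_obs();print(H(o['ee_pos']),o['ft_force'],o['ft_force'][:2]@HY)"
```

```text
t: 3.35
ee_pos: [541.8, 187.0, 48.7]
orientation: [-2.016, -2.409, 0.0]
ft_force: [-1.1, -0.7, 0.2]
width: 43.1
grasp_force: 0.0
t: 4.55
ee_pos: [525.7, 277.4, 48.7]
orientation: [2.017, 2.409, 0.0]
ft_force: [-1.3, 0.5, 0.2]
width: 8.6
grasp_force: 0.0
[  0.21807359 139.8277083 ] [-1.32358803  0.48905154  0.24851083] 0.7114202780358293
```

The fingers are slower than I allowed (about 70 mm/s), so they closed past the grip. I'll open to 40% and go back.

```bash
python3 -m inch '[[[0,0,0,0,0,0,45],[0,0,0,0,0,0,45],[0,0,0,0,0,0,45],[0,0,0,0,0,0,45],[0,0,0,0,0,0,45],[0,0,0,0,0,0,45],[-20,0,0,0,0,0,45],[-50,0,0,0,0,0,45],[-80,0,0,0,0,0,45],[-92,0,0,0,0,0,45],[-92,0,0,0,0,0,45],[-92,0,0,0,0,0,45],[-92,0,0,0,0,0,8],[-92,0,0,0,0,0,8],[-92,0,0,0,0,0,8],[-92,0,0,0,0,0,8],[-92,0,0,0,0,0,8],[-92,0,0,0,0,0,8],[-92,0,0,0,0,0,8]]]'
python3 -c "
from h import *
o=status.get_obs();print(H(o['ee_pos']),o['ft_force'],o['ft_force'][:2]@HY)"
```

```text
t: 6.45
ee_pos: [542.7, 187.4, 48.8]
orientation: [2.016, 2.408, 0.003]
ft_force: [4.4, 3.1, -3.6]
width: 16.0
grasp_force: 30.0
[ 1.28850609 48.23776848] [ 4.40841706  3.08455094 -3.58862237] 2.272336668202764
```

Gripped: width 16.0 mm, force 30 N.

```bash
python3 -m inch '[[[5,0,0,0,0,0,8],[15,0,0,0,0,0,8],[30,0,0,0,0,0,8],[45,0,0,0,0,0,8],[60,0,0,0,0,0,8],[72,0,0,0,0,0,8],[80,0,0,0,0,0,8],[84,0,0,0,0,0,8],[87,0,0,0,0,0,8],[89,0,0,0,0,0,8],[91,0,0,0,0,0,8],[91,0,0,0,0,0,8],[91,0,0,0,0,0,8]]]'
python3 -c "
from h import *
o=status.get_obs();print(H(o['ee_pos']),o['ft_force'],o['ft_force'][:2]@HY)"
```

```text
t: 7.75
ee_pos: [527.6, 271.8, 48.6]
orientation: [2.012, 2.407, -0.005]
ft_force: [14.3, -26.7, -1.2]
width: 15.9
grasp_force: 30.0
[  1.10567249 133.90537952] [ 14.2505207  -26.6613085   -1.23091345] -28.73053061450275
```

```bash
python3 -m inch '[[[88,0,0,0,0,0,100],[88,0,0,0,0,0,100],[88,0,0,0,0,0,100],[88,0,0,0,0,0,100],[88,0,0,0,0,0,100],[88,0,-40,0,0,0,100],[88,0,-90,0,0,0,100],[88,0,-110,0,0,0,100],[88,0,-110,0,0,0,100]]]' 2>&1 | tail -3
python3 -c "
from h import *
to([418.6,-274.8],150,YAW+np.pi/2);o=status.get_obs();print(o['ee_pos'],o['ft_force'])"
```

```text
ft_force: [0.3, -0.8, -0.3]
width: 84.2
grasp_force: 0.0
to [ 418.6 -274.8  150. ] shift [-611.6 -203.7    9.9] turn [ 0.006 -0.002  0.001]
[512.39203217 362.92963009 162.44689592] [ 0.33154447 -0.81392856 -0.27524674]
```

I mistakenly gave those shifts relative to the previous call's start, so the tool ran another 88 mm outward while it was opening. I'll check the scene for consequences.

```bash
python3 -c "
from h import *
import cv2
t=get('top');s=get('scene')
for p in((T:='x'),):pass
a=cv2.resize(t['frame'][130:205,100:280],None,fx=4,fy=4,interpolation=2);b=cv2.resize(s['frame'][200:280,230:410],None,fx=4,fy=4,interpolation=2)
cv2.imwrite('pics/c4.png',np.vstack([a,b])[:600,:,::-1])"
```

```text
(no output)
```

View pics/c4.png

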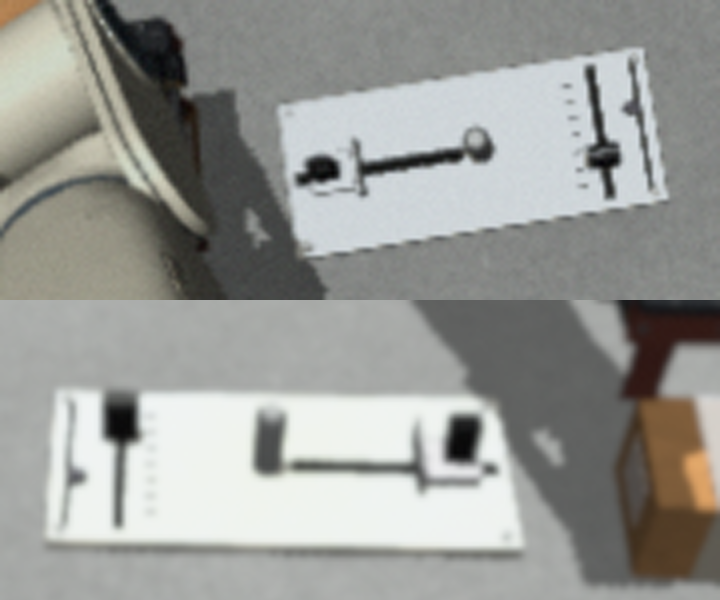

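The guide is fully out, with its face at crop (362,165) and the grip at (320,167). The fingers are near the carton, so I'll check that it hasn't moved.

```bash
python3 -c "
from h import *
import pickle
S=pickle.load(open('scene0.pkl','rb'));s=get('scene')
def m(im):
    f=cv2.cvtColor(im['frame'],cv2.COLOR_RGB2HSV)[215:280,375:445]; k=((f[...,0]<25)&(f[...,1]>90)&(f[...,2]>60)).astype(np.uint8)
    k[:,:0]=0; n,l,st,c=cv2.connectedComponentsWithStats(k); return st[1:][st[1:,4]>30]
print(m(S),m(s)); d=np.abs(S['frame'].astype(int)-s['frame'])[248:276,380:440].max(2); print((d>40).sum(), d.mean()); print(onz(S,404,247,80)); 
T=pickle.load(open('top0.pkl','rb')); print(onz(T,148,152,80),onz(T,148,184,80))
to([418.6,-274.8],150,YAW+np.pi/2)"
```

```text
[[ 10   9  21  45 715]
 [ 40  10  21  45 572]] [[ 12   9  22  45 716]
 [ 43  11  21  45 577]]
273 19.632142857142856
[571.57584516 426.55298614  80.        ]
[586.96846658 379.16918476  80.        ] [477.72717612 373.5294041   80.        ]
to [ 418.6 -274.8  150. ] shift [-610.8 -201.2    8.6] turn [-0.002  0.001  0.001]
```

```bash
python3 -m inch '[[[-611,-202,9,0,0,0,100],[-611,-202,9,0,0,0,100],[-611,-202,9,0,0,0,100],[-611,-202,9,0,0,0,100],[-611,-202,9,0,0,0,100],[-611,-202,9,0,0,0,100],[-611,-202,9,0,0,0,100],[-611,-202,9,0,0,0,100],[-611,-202,9,0,0,0,100],[-611,-202,9,0,0,0,100],[-611,-202,9,0,0,0,100],[-611,-202,9,0,0,0,100],[-611,-202,9,0,0,0,100],[-611,-202,9,0,0,0,100],[-611,-202,9,0,0,0,100],[-611,-202,9,0,0,0,100]]]'
python3 - <<'E'
from h import *
import pickle
np.set_printoptions(precision=2,suppress=True)
o=status.get_obs(); to([418.6,-274.8],28,YAW+np.pi/2)
S=pickle.load(open('scene0.pkl','rb'));T=pickle.load(open('top0.pkl','rb'));s=get('scene');t=get('top')
pickle.dump((s,t),open('b.pkl','wb'))
# carton: whole silhouette in both views, before & after
for a,b,box in((S,s,(370,210,450,285)),(T,t,(100,140,160,195))):
    x0,y0,x1,y1=box
    A=[i['frame'][y0:y1,x0:x1].astype(np.float32).mean(2) for i in(a,b)]
    # affine (euclidean) registration of the carton patch
    M=np.eye(2,3,dtype=np.float32); mk=np.zeros(A[0].shape,np.uint8); mk[4:-4,4:-4]=255
    cc,M=cv2.findTransformECC(A[0],A[1],M,cv2.MOTION_EUCLIDEAN,(3,200,1e-6),mk,3)
    c=np.array([(x1-x0)/2,(y1-y0)/2,1]); d=M@c-c[:2]; print('ecc',cc,'shift px',d,'rot',np.arctan2(M[1,0],M[0,0]))
    u=np.array([x0+c[0],y0+c[1]]); print('mm',onz(b,*(u+d),60)-onz(a,*u,60))
E
```

```text
t: 10.4
ee_pos: [418.1, -272.6, 148.6]
orientation: [-2.014, -2.407, 0.0]
ft_force: [1.0, -0.4, -0.4]
width: 87.9
grasp_force: 0.0
to [ 418.6 -274.8   28. ] shift [ -2.5   0.3 120.6] turn [-0. -0.  0.]
ecc 0.9989982367055079 shift px [3.1  0.39] rot 0.01357512
mm [-0.24  8.41  0.  ]
ecc 0.9954617687712196 shift px [-2.4   0.02] rot 0.01717638
mm [-0.16  8.48  0.  ]
```

My slip pushed the carton about 8.4 mm in +y, with little turn; both views agree. I'll push it back later. Grasping the roll now.

```bash
python3 -m inch '[[[-2,0.3,40,0,0,0,100],[-2,0.3,80,0,0,0,100],[-2,0.3,105,0,0,0,100],[-2,0.3,117,0,0,0,100],[-2,0.3,120,0,0,0,100],[-2,0.3,120,0,0,0,100],[-2,0.3,120,0,0,0,100]]]' | head -2
python3 -m inch '[[[0,0,0,0,0,0,60],[0,0,0,0,0,0,60],[0,0,0,0,0,0,60],[0,0,0,0,0,0,60],[0,0,0,0,0,0,60],[0,0,0,0,0,0,60],[0,0,0,0,0,0,60]]]'
```

```text
t: 11.2
ee_pos: [420.5, -276.0, 30.8]
t: 11.9
ee_pos: [420.0, -275.9, 30.0]
orientation: [2.016, 2.409, 0.0]
ft_force: [-1.6, 0.1, 5.8]
width: 60.5
grasp_force: 30.0
```

```bash
python3 -m inch '[[[0,0,-15,0,0,0,60],[0,0,-50,0,0,0,60],[0,0,-90,0,0,0,60],[0,0,-100,0,0,0,60],[0,0,-100,0,0,0,60]]]'
python3 -c "
from h import *
to(W(0,-1.2),130,YAW+np.pi/2)"
```

```text
t: 12.4
ee_pos: [420.5, -276.3, 130.9]
orientation: [2.014, 2.407, 0.0]
ft_force: [-0.3, -0.1, -1.2]
width: 60.5
grasp_force: 30.0
to [550.  138.5 130. ] shift [385.5 200.5   0.5] turn [0.002 0.002 0.002]
```

```bash
python3 -m inch '[[[40,20.8,0,0,0,0,60],[80,41.6,0,0,0,0,60],[120,62.4,0,0,0,0,60],[160,83.2,0,0,0,0,60],[200,104,0,0,0,0,60],[240,124.8,0,0,0,0,60],[280,145.6,0,0,0,0,60],[320,166.4,0,0,0,0,60],[355,184.6,0,0,0,0,60],[375,195,0,0,0,0,60],[385,200,0,0,0,0,60],[385,200,0,0,0,0,60],[385,200,0,0,0,0,60],[385,200,0,0,0,0,60]]]'
python3 -c "
from h import *
o=status.get_obs();print(H(o['ee_pos']))
t=get('top');s=get('scene')
a=cv2.resize(t['frame'][130:205,160:280],None,fx=5,fy=5,interpolation=2)[:300];b=cv2.resize(s['frame'][195:270,230:350],None,fx=5,fy=5,interpolation=2)[:300]
a=cv2.resize(s['frame'][175:275,235:365],None,fx=6,fy=6,interpolation=2)
cv2.imwrite('pics/c5.png',a[:,:,::-1])
import pickle;pickle.dump((s,t),open('c.pkl','wb'))"
```

```text
t: 13.8
ee_pos: [548.1, 137.1, 129.2]
orientation: [-2.018, -2.407, 0.002]
ft_force: [-0.7, -0.8, 0.7]
width: 60.5
grasp_force: 30.0
[-2.07949761 -2.28291529]
```

View pics/c5.png

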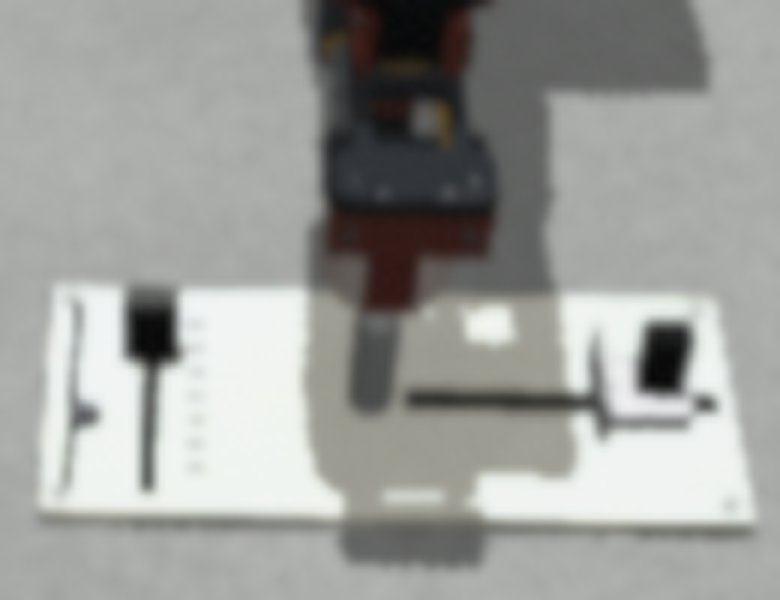

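The scene crop shows the finger stem at (390,280) above the spindle at (372,360). The held roll is behind the finger in shadow, so I'll measure its left and right edges numerically.

```bash
python3 - <<'E'
from h import *
import pickle
np.set_printoptions(precision=1,suppress=True,linewidth=200)
s,t=pickle.load(open('c.pkl','rb'))
o=status.get_obs(); c=o['ee_pos']; print(c)
for z in(99,120,144):
    for p in(W(0,-30),W(0,30),W(30,0)): print(z,proj(s,[*p,z]))
for v in range(206,230,2): print(v,s['frame'][v,282:326].min(1))
for z in(12,72): print(z,proj(s,[*O,z]))
E
```

```text
[548.5 137.2 129.6]
99 (np.float64(287.3706753167403), np.float64(220.23322018869538))
99 (np.float64(309.39297308611964), np.float64(220.68999371018154))
99 (np.float64(298.871546433067), np.float64(228.65438502188056))
120 (np.float64(287.77659540399895), np.float64(214.8827158677908))
120 (np.float64(310.09536699123385), np.float64(215.3420585394531))
120 (np.float64(299.4467471702439), np.float64(223.31079207388203))
144 (np.float64(288.2522155910695), np.float64(208.587866651033))
144 (np.float64(310.91855878408614), np.float64(209.0502610288825))
144 (np.float64(300.1213722257759), np.float64(217.0191243911621))
206 [169 169 168 166 163 149 113  68  45  44  47  51  52  52  49  54  62  61  54  49  49  49  49  48  49  50  58  68  66  57  54  60  61  55  52  63  81  93  96  98  98  98  97 102]
208 [169 169 169 168 165 155 127  83  43  31  31  33  35  36  36  42  48  46  42  39  38  37  37  35  35  39  48  53  52  47  44  45  44  42  43  58  80  92  96  97  97  96  97 101]
210 [168 168 167 165 162 150 124  84  46  27  24  23  23  22  22  23  23  24  22  23  23  24  23  22  23  23  
[... 1143 characters left out ...]
 97  97  97  97  99]
224 [234 234 232 220 179 147 138 135 126 113 100  92  82  61  38  23  23  22  23  22  25  41  66  88 100 112 122 127 129 130 130 129 127 128 128 128 127 127 124 123 123 124 126 129]
226 [240 240 236 221 181 155 148 148 146 142 134 120  96  71  57  54  52  52  52  55  65  78 102 135 155 153 147 147 150 162 177 178 184 200 209 210 208 194 166 150 146 147 147 148]
228 [240 240 236 220 181 155 149 148 148 148 143 128 103  91  96  99 100  98  95 106 125 135 141 150 157 153 148 147 149 160 190 222 233 237 239 239 237 224 184 154 149 148 149 149]
12 (np.float64(296.2178424293797), np.float64(241.17286183227358))
72 (np.float64(297.6884646186073), np.float64(227.13440347255957))
```

```bash
python3 -m inch '[[[0,2,0,0,0,0,60],[0,2,10,0,0,0,60],[0,2,20,0,0,0,60],[0,2,28,0,0,0,60],[0,2,34,0,0,0,60],[0,2,38,0,0,0,60],[0,2,40,0,0,0,60],[0,2,40,0,0,0,60]]]'
python3 - <<'E'
from h import *
import time
to(O,41,YAW+np.pi/2)
o=status.get_obs(); print(H(o['ee_pos']),o['ft_force'][:2]@HX,o['ft_force'][:2]@HY)
E
```

```text
t: 14.7
ee_pos: [550.7, 138.8, 89.4]
orientation: [-2.016, -2.409, 0.001]
ft_force: [0.4, 0.4, -1.3]
width: 60.6
grasp_force: 30.0
to [549.8 139.7  41. ] shift [ 1.  -0.7 48.4] turn [-0.    -0.     0.003]
[ 0.68688803 -1.02634091] 0.4924233756046914 0.3072602629783066
```

No contact force yet, with the bottom about 60 mm up and the spindle top already in the bore. I'll continue down.

```bash
python3 -m inch '[[[0,0,6,0,0,0,60],[0,0,14,0,0,0,60],[0,0,22,0,0,0,60],[0,0,30,0,0,0,60],[0,0,37,0,0,0,60],[0,0,42,0,0,0,60],[0,0,44,0,0,0,60],[0,0,44,0,0,0,60]]]'
python3 - <<'E'
from h import *
o=status.get_obs(); print(H(o['ee_pos']),o['ft_force'][:2]@HX,o['ft_force'][:2]@HY)
E
```

```text
t: 15.5
ee_pos: [550.6, 138.7, 45.3]
orientation: [-2.016, -2.409, 0.001]
ft_force: [0.5, 0.3, -1.1]
width: 60.6
grasp_force: 30.0
[ 0.63656492 -1.08800825] 0.5699500844289449 0.22226288440297254
```

Bottom at about z = 15 with no side load. I'll press slowly until contact shows.

```bash
python3 -m inch '[[[0,0,1,0,0,0,60],[0,0,2,0,0,0,60],[0,0,3,0,0,0,60],[0,0,3,0,0,0,60],[0,0,3,0,0,0,60]]]'
python3 -m inch '[[[0,0,0.7,0,0,0,60],[0,0,1.2,0,0,0,60],[0,0,1.2,0,0,0,60]]]'
```

```text
t: 16.0
ee_pos: [550.8, 138.8, 42.8]
orientation: [2.016, 2.409, 0.0]
ft_force: [-0.5, -1.2, -1.0]
width: 60.4
grasp_force: 30.0
t: 16.3
ee_pos: [550.9, 138.8, 42.1]
orientation: [2.016, 2.409, 0.0]
ft_force: [-1.6, 0.2, 4.4]
width: 60.6
grasp_force: 30.0
```

Contact: 4.4 N upward at z = 42.1, which is the pickup height of 30 plus the 12 mm plate. Releasing.

```bash
python3 -m inch '[[[0,0,0,0,0,0,100],[0,0,0,0,0,0,100],[0,0,0,0,0,0,100],[0,0,0,0,0,0,100],[0,0,0,0,0,0,100],[0,0,-20,0,0,0,100],[0,0,-60,0,0,0,100],[0,0,-90,0,0,0,100],[0,0,-90,0,0,0,100]]]' | head -2
python3 - <<'E'
from h import *
to(W(1,135),48,YAW+np.pi/2)
E
```

```text
t: 17.2
ee_pos: [553.4, 139.4, 135.4]
to [527.3 272.8  48. ] shift [135.9  -2.8  87.4] turn [ 0.007 -0.     0.002]
```

```bash
python3 -m inch '[[[40,-1.5,0,0,0,0,45],[85,-1.5,0,0,0,0,45],[125,-1.5,0,0,0,0,45],[136,-1.5,0,0,0,0,45],[136,-1.5,0,0,0,0,45],[136,-1.5,40,0,0,0,45],[136,-1.5,75,0,0,0,45],[136,-1.5,87,0,0,0,45],[136,-1.5,87,0,0,0,45],[136,-1.5,87,0,0,0,45],[136,-1.5,87,0,0,0,8],[136,-1.5,87,0,0,0,8],[136,-1.5,87,0,0,0,8],[136,-1.5,87,0,0,0,8],[136,-1.5,87,0,0,0,8],[136,-1.5,87,0,0,0,8],[136,-1.5,87,0,0,0,8]]]'
python3 - <<'E'
from h import *
import pickle
np.set_printoptions(precision=1,suppress=True)
o=status.get_obs(); print(H(o['ee_pos']),o['ft_force'])
t=get('top')
g=t['frame'][150:180,205:235].min(2); m=(g>0)
s=get('scene'); pickle.dump((s,t),open('d.pkl','wb'))
cv2.imwrite('pics/c6.png',np.hstack([cv2.resize(i[...,::-1],(400,400),interpolation=2) for i in(t['frame'][140:190,190:240],s['frame'][205:265,265:325])]))
E
```

```text
t: 18.9
ee_pos: [527.5, 272.6, 44.9]
orientation: [2.015, 2.408, 0.005]
ft_force: [6.7, -1.1, -3.8]
width: 15.8
grasp_force: 30.0
[  1.1 134.8] [ 6.7 -1.1 -3.8]
```

View pics/c6.png

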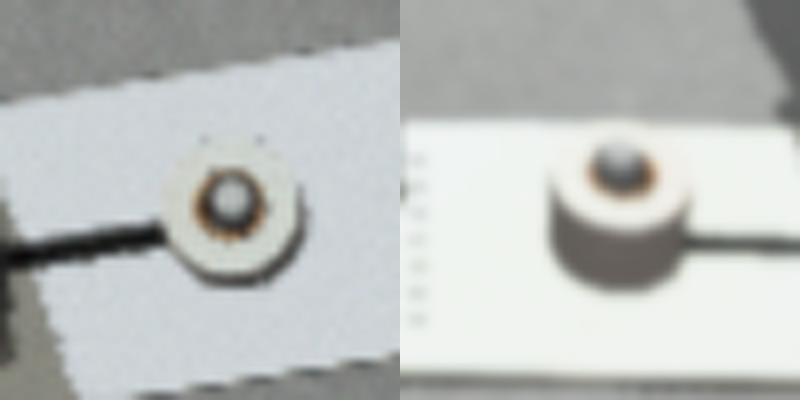

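The roll lies flat on the plate around the spindle (top crop (230,200), scene crop (620,190)), and the guide grip is held. Sliding the guide in.

```bash
python3 -m inch '[[[-5,0,0,0,0,0,8],[-15,0,0,0,0,0,8],[-30,0,0,0,0,0,8],[-44,0,0,0,0,0,8],[-56,0,0,0,0,0,8],[-64,0,0,0,0,0,8],[-69,0,0,0,0,0,8],[-72,0,0,0,0,0,8],[-73,0,0,0,0,0,8],[-73,0,0,0,0,0,8]]]'
python3 - <<'E'
from h import *
o=status.get_obs(); print(H(o['ee_pos']),o['ft_force'][:2]@HX,o['ft_force'][:2]@HY)
E
python3 -m inch '[[[-1,0,0,0,0,0,8],[-2,0,0,0,0,0,8],[-2,0,0,0,0,0,8],[-2,0,0,0,0,0,8]]]'
python3 - <<'E'
from h import *
o=status.get_obs(); print(H(o['ee_pos']),o['ft_force'][:2]@HX,o['ft_force'][:2]@HY)
E
```

```text
t: 20.0
ee_pos: [540.2, 201.0, 44.9]
orientation: [2.015, 2.407, 0.005]
ft_force: [6.9, 0.2, -3.5]
width: 15.6
grasp_force: 30.0
[ 1.19907271 61.98875672] 6.842182997649815 -0.986654180307511
t: 20.4
ee_pos: [540.6, 199.3, 44.9]
orientation: [2.015, 2.408, 0.006]
ft_force: [5.7, 2.4, -4.5]
width: 15.7
grasp_force: 30.0
[ 1.2366237  60.27895542] 6.068549276598143 1.3456370250375245
```

```bash
for i in 1 2; do python3 -m inch '[[[-0.5,0,0,0,0,0,8],[-1,0,0,0,0,0,8],[-1,0,0,0,0,0,8]]]' >/dev/null
python3 - <<'E'
from h import *
o=status.get_obs(); print(H(o['ee_pos']),o['ft_force'][:2]@HX,o['ft_force'][:2]@HY)
E
done
```

```text
[ 1.232207   59.41974657] 5.680868143248158 2.2423408272945524
[ 1.23880972 58.40855135] 6.088389906445238 2.0254522542731688
```

```bash
python3 -m inch '[[[-0.5,0,0,0,0,0,8],[-1,0,0,0,0,0,8],[-1,0,0,0,0,0,8]]]' >/dev/null
python3 - <<'E'
from h import *
o=status.get_obs(); print(H(o['ee_pos']),o['ft_force'][:2]@HX,o['ft_force'][:2]@HY)
E
python3 -m inch '[[[-0.5,0,0,0,0,0,8],[-1,0,0,0,0,0,8],[-1,0,0,0,0,0,8]]]' >/dev/null
python3 - <<'E'
from h import *
o=status.get_obs(); print(H(o['ee_pos']),o['ft_force'][:2]@HX,o['ft_force'][:2]@HY)
import pickle
s=get('scene'); pickle.dump(s,open('e.pkl','wb'))
f=s['frame'];np.set_printoptions(linewidth=200)
for v in(236,239,242,245):print(v,f[v,284:320].min(1))
E
```

```text
[ 1.23215638 57.41860944] 6.078326817288424 1.5055839126757007
[ 1.21981995 56.40745947] 7.507602497748244 1.8446048540610804
236 [233 206 148 120 146 185 216 227 231 233 231 230 229 229 229 229 229 230 229 213 163 120 102 107 125 134 115  74  36  26  25  24  23  23  23  22]
239 [229 190 132  97  91  93  99 110 124 137 151 167 177 178 174 168 158 142 126 111  96  86  82  91 116 123 100  61  37  35  31  28  24  23  22  22]
242 [235 215 158 107  91  90  91  92  93  93  94  94  94  94  93  93  93  92  90  89  87  84  79  80 101 126 130 123 118 110  97  89  84  78  76  77]
245 [239 237 226 193 150 117 100  93  92  92  91  92  92  91  91  91  92  91  93 100 111 118 109  93  97 111 116 118 118 118 117 116 115 115 115 115]
```

```bash
cat > st.py <<'E'
from h import *
import pickle
def edge(f,v):
    r=f[v,280:300].min(1).astype(float); i=np.argmax(r<163); return 280+i-(163-r[i])/(r[i-1]-r[i])
d=pickle.load(open('d.pkl','rb'))[0]['frame']; s=get('scene')['frame']
o=status.get_obs(); print(H(o['ee_pos']).round(2),'F',(o['ft_force'][:2]@HX).round(1),(o['ft_force'][:2]@HY).round(1),'edge',[(round(edge(d,v),2),round(edge(s,v),2)) for v in(236,239,242)])
E
python3 st.py
python3 -m inch '[[[-0.5,0,0,0,0,0,8],[-1,0,0,0,0,0,8],[-1,0,0,0,0,0,8]]]' >/dev/null
python3 st.py
python3 -m inch '[[[-0.5,0,0,0,0,0,8],[-1,0,0,0,0,0,8],[-1,0,0,0,0,0,8]]]' >/dev/null
python3 st.py
```

```text
[ 1.22 56.43] F 5.9 1.5 edge [(np.float64(287.12), np.float64(285.74)), (np.float64(286.89), np.float64(285.47)), (np.float64(287.33), np.float64(285.9))]
[ 1.23 55.84] F 6.0 4.6 edge [(np.float64(287.12), np.float64(285.72)), (np.float64(286.89), np.float64(285.41)), (np.float64(287.33), np.float64(285.71))]
[ 1.25 55.74] F 6.3 10.1 edge [(np.float64(287.12), np.float64(285.72)), (np.float64(286.89), np.float64(285.34)), (np.float64(287.33), np.float64(285.71))]
```

Contact is firm (10 N, and the roll has seated against the spindle). I'll relax, release, lift, and measure the pointer and brake.

```bash
python3 -m inch '[[[1,0,0,0,0,0,8],[1.2,0,0,0,0,0,8],[1.2,0,0,0,0,0,45],[1.2,0,0,0,0,0,45],[1.2,0,0,0,0,0,45],[1.2,0,0,0,0,0,45],[1.2,0,0,0,0,0,45],[1.2,0,0,0,0,0,45],[1.2,0,-30,0,0,0,45],[1.2,0,-70,0,0,0,45],[1.2,0,-80,0,0,0,45],[1.2,0,-80,0,0,0,45]]]'
cat > rect.py <<'E'
from h import *
def rect(im,xs,ys,z):
    # holder-plane patch: rows = x (descending), cols = y
    X,Y=np.meshgrid(xs,ys,indexing='ij'); P=O+X[...,None]*HX+Y[...,None]*HY
    uv=np.array([[proj(im,[*p,z]) for p in r] for r in P]).astype(np.float32)
    return cv2.remap(im['frame'],uv[...,0],uv[...,1],cv2.INTER_CUBIC)
E
python3 - <<'E'
from rect import *
import pickle
np.set_printoptions(precision=1,suppress=True,linewidth=180)
s,t=pickle.load(open('b.pkl','rb'))
A=[]
for im in(t,s):
    for z in(15,52.5):
        p=rect(im,np.arange(70,-70.1,-.5),np.arange(-155,-79.9,.5),z); A.append(cv2.resize(p[...,::-1],None,fx=1.3,fy=2,interpolation=1))
    p=rect(im,np.arange(-10,45.1,1),np.arange(-137,-128.9,.5),15).min(2).mean(1); x=np.arange(-10,45.1,1)
    d=np.clip(np.median(p)-p-8,0,None); print('pointer x',(d*x).sum()/d.sum(), p.round(0))
cv2.imwrite('pics/c7.png',np.hstack(A))
print(np.hstack(A).shape)
to(W(1.2-25,-102),80,YAW+np.pi/2)
E
```

```text
t: 23.6
ee_pos: [540.6, 194.2, 126.3]
orientation: [2.015, 2.407, 0.005]
ft_force: [-0.0, -0.5, -0.1]
width: 39.8
grasp_force: 0.0
pointer x 15.75131379484588 [211. 211. 210. 210. 209. 209. 209. 208. 208. 207. 207. 207. 209. 209. 208. 209. 209. 202. 186. 168. 149. 131. 116. 105.  98.  92.  91.  96. 106. 118. 129. 142. 159. 176. 189.
 199. 207. 209. 210. 210. 211. 212. 212. 211. 211. 210. 210. 209. 209. 209. 209. 209. 210. 210. 210. 209.]
pointer x 16.242226228030642 [239. 239. 239. 239. 239. 239. 239. 239. 238. 238. 238. 237. 235. 232. 230. 225. 217. 208. 200. 190. 175. 164. 154. 145. 134. 127. 123. 123. 126. 131. 141. 155. 168. 181. 194.
 209. 218. 224. 230. 235. 237. 237. 238. 238. 238. 238. 238. 238. 238. 238. 238. 238. 238. 238. 238. 239.]
(562, 784, 3)
to [544.1  35.1  80. ] shift [-157.3  -24.8   46.1] turn [ 0. -0.  0.]
```

View pics/c7.png

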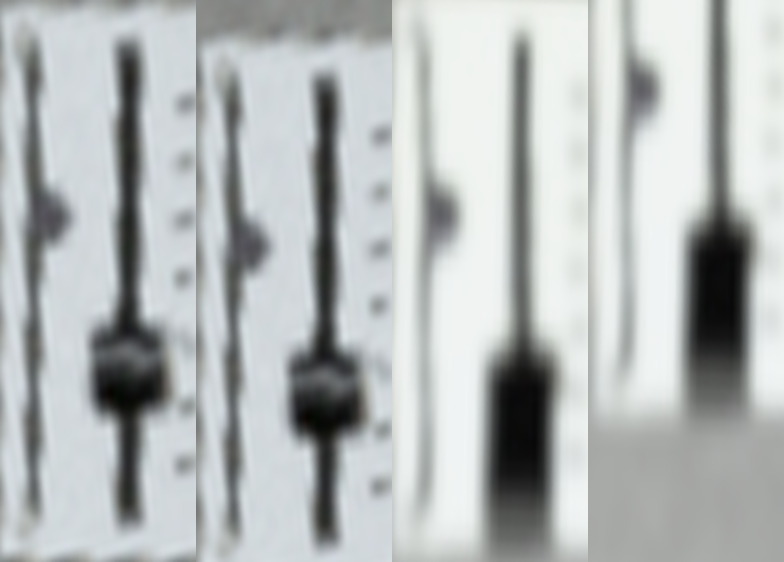

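The rectified panels (4 px/mm vertically) show the pointer at x ≈ +16.0 mm in both views (15.75 and 16.24). The brake line is in panel 2 at row ≈ 391, so x ≈ −28 and the cap needs about +44 mm.

```bash
python3 - <<'E'
from h import *
to(W(-27,-101),36,YAW+np.pi/2)
E
python3 -m inch '[[[-40,-8,0,0,0,0,55],[-80,-16,0,0,0,0,55],[-120,-22,0,0,0,0,55],[-150,-28,0,0,0,0,55],[-156,-28,0,0,0,0,55],[-156,-28,0,0,0,0,55],[-156,-28,30,0,0,0,55],[-156,-28,65,0,0,0,55],[-156,-28,82,0,0,0,55],[-156,-28,89,0,0,0,55],[-156,-28,89,0,0,0,55]]]'
python3 -m inch '[[[0,0,0,0,0,0,8],[0,0,0,0,0,0,8],[0,0,0,0,0,0,8],[0,0,0,0,0,0,8],[0,0,0,0,0,0,8],[0,0,0,0,0,0,8],[0,0,0,0,0,0,8]]]'
python3 - <<'E'
from h import *
o=status.get_obs(); print(H(o['ee_pos']),o['ft_force'])
E
```

```text
to [540.7  35.5  36. ] shift [-156.3  -28.1   90.1] turn [ 0.004 -0.001  0.002]
t: 24.7
ee_pos: [538.6, 36.4, 34.3]
orientation: [-2.014, -2.409, 0.002]
ft_force: [-0.7, -0.2, -0.2]
width: 48.3
grasp_force: 0.0
t: 25.4
ee_pos: [540.4, 35.5, 36.3]
orientation: [2.016, 2.408, 0.003]
ft_force: [2.1, 1.2, 7.0]
width: 15.8
grasp_force: 30.0
[ -27.33522876 -101.02109806] [2.10913571 1.16448841 6.98298202]
```

```bash
python3 -m inch '[[[0,4,0,0,0,0,8],[0,10,0,0,0,0,8],[0,18,0,0,0,0,8],[0,27,0,0,0,0,8],[0,35,0,0,0,0,8],[0,40,0,0,0,0,8],[0,43,0,0,0,0,8],[0,44,0,0,0,0,8],[0,44,0,0,0,0,8],[0,44,0,0,0,0,8]]]'
python3 - <<'E'
from h import *
o=status.get_obs(); print(H(o['ee_pos']),o['ft_force'])
E
python3 -m inch '[[[0,0,0,0,0,0,45],[0,0,0,0,0,0,45],[0,0,0,0,0,0,45],[0,0,0,0,0,0,45],[0,0,0,0,0,0,45],[0,0,-40,0,0,0,45],[0,0,-80,0,0,0,45],[0,0,-120,0,0,0,45],[40,0,-130,0,0,0,45],[80,0,-130,0,0,0,45],[120,0,-130,0,0,0,45],[170,0,-130,0,0,0,45],[220,0,-130,0,0,0,45],[270,0,-130,0,0,0,45],[320,0,-130,0,0,0,45],[340,0,-130,0,0,0,45]]]'
python3 - <<'E'
from rect import *
import pickle
np.set_printoptions(precision=1,suppress=True,linewidth=180)
t=get('top');s=get('scene');pickle.dump((s,t),open('f.pkl','wb'))
x=np.arange(-10,45.1,1)
for n,im in(('top',t),('scene',s)):
    p=rect(im,x,np.arange(-137,-128.9,.5),15).min(2).mean(1)
    d=np.clip(np.median(p)-p-8,0,None); print(n,'pointer x',(d*x).sum()/d.sum())
    xx=np.arange(0,32.1,1); q=rect(im,xx,np.arange(-111,-98.9,.5),52.5).min(2).mean(1); print(q.round(0))
    c=rect(im,np.arange(-10,45.1,.5),np.arange(-118,-91.9,.5),52.5).min(2)
E
```

```text
t: 26.4
ee_pos: [583.0, 43.0, 36.3]
orientation: [2.016, 2.409, 0.001]
ft_force: [-1.0, 1.2, 8.2]
width: 15.9
grasp_force: 30.0
[  15.87423496 -100.94826606] [-0.99164422  1.15010156  8.20881994]
t: 28.0
ee_pos: [521.6, 381.7, 165.5]
orientation: [-2.012, -2.412, -0.002]
ft_force: [0.4, -0.2, -0.2]
width: 39.4
grasp_force: 0.0
top pointer x 15.796125795272333
[ 44.  29.  17.  10.   7.   8.  10.  14.  23.  34.  44.  56.  71.  87. 100. 104.  96.  79.  61.  48.  46.  53.  64.  75.  85.  92.  95.  95.  94.  95.  96.  99. 103.]
scene pointer x 16.26661830053505
[160. 158. 156. 153. 149. 144. 140. 135. 129. 126. 123. 119. 114. 111. 108. 101.  93.  85.  77.  64.  54.  46.  37.  28.  23.  20.  17.  14.  13.  12.  11.  10.  11.]
```

The brake line reads x ≈ 15.0 and the pointer ≈ 16.0. Before that last 1 mm trim, I'll put the carton back, so the brake is still the last thing moved. First I'll get the carton's geometry from the clear view.

```bash
python3 - <<'E'
from h import *
import pickle
np.set_printoptions(precision=2,suppress=True)
s1,t1=pickle.load(open('b.pkl','rb')); T=pickle.load(open('top0.pkl','rb'))
for im in(T,t1):
    x0,y0,x1,y1=100,142,160,194; f=im['frame'][y0:y1,x0:x1]; hsv=cv2.cvtColor(f,cv2.COLOR_RGB2HSV)
    m=((hsv[...,1]>70)|(hsv[...,2]>165)).astype(np.uint8); m=cv2.morphologyEx(cv2.morphologyEx(m,cv2.MORPH_OPEN,np.ones((3,3))),cv2.MORPH_CLOSE,np.ones((5,5)))
    c=max(cv2.findContours(m,cv2.RETR_EXTERNAL,cv2.CHAIN_APPROX_NONE)[0],key=cv2.contourArea)
    b=cv2.boxPoints(cv2.minAreaRect(c))+[x0,y0]; print(b.round(1).tolist()); 
    for p in b: print(onz(im,*p,80)[:2])
E
```

```text
[[110.0, 153.5], [149.6, 150.4], [152.1, 182.8], [112.4, 185.8]]
[580.73 512.16]
[592.49 374.03]
[482.12 359.85]
[469.6  496.31]
[[108.2, 153.2], [147.9, 151.3], [149.4, 182.6], [109.6, 184.5]]
[581.66 518.65]
[589.41 379.75]
[482.53 369.1 ]
[473.93 506.42]
```

```bash
python3 - <<'E'
from h import *
to([543,548],165)
import pickle; T=pickle.load(open('top0.pkl','rb')); print(onz(T,120,140,0),onz(T,120,140,40))
E
```

```text
to [543 548 165] shift [161.3  50.9   0.3] turn [0. 0. 0.]
[647.01057097 510.02145269   0.        ] [637.50136298 494.86819691  40.        ]
```

```bash
python3 -m inch '[[[40,13,0,0,0,0,0],[85,26,0,0,0,0,0],[130,41,0,0,0,0,0],[161,51,0,0,0,0,0],[161,51,0,0,0,0,0],[161,51,40,0,0,0,0],[161,51,80,0,0,0,0],[161,51,110,0,0,0,0],[161,51,125,0,0,0,0],[161,51,125,0,0,0,0],[161,51,125,0,0,0,0]]]'
python3 - <<'E'
from h import *
s=get('scene'); o=status.get_obs(); x,y,z=o['ee_pos']
to([x,y-10],z); to([x,y-40],z)
E
```

```text
t: 29.2
ee_pos: [545.7, 544.7, 41.6]
orientation: [2.017, 2.408, 0.002]
ft_force: [-0.0, 1.0, 0.4]
width: 0.0
grasp_force: 0.0
to [545.9 535.4  42.5] shift [-9.8 -1.8 -0. ] turn [0. 0. 0.]
to [545.9 505.4  42.5] shift [-39.4  -7.   -0.1] turn [0. 0. 0.]
```

```bash
python3 -m inch '[[[-8,-1.4,0,0,0,0,0],[-14,-2.5,0,0,0,0,0],[-17,-3,0,0,0,0,0],[-17,-3,0,0,0,0,0]]]' | sed -n '2p;4p'
python3 -m inch '[[[-1,-0.2,0,0,0,0,0],[-2,-0.4,0,0,0,0,0],[-3,-0.5,0,0,0,0,0],[-3,-0.5,0,0,0,0,0]]]' | sed -n '2p;4p'
cat > cart.py <<'E'
from h import *
import pickle
np.set_printoptions(precision=2,suppress=True)
S=pickle.load(open('scene0.pkl','rb')); b=get('scene')
x0,y0,x1,y1=378,222,424,272
A=[i['frame'][y0:y1,x0:x1].astype(np.float32).mean(2) for i in(S,b)]
M=np.eye(2,3,dtype=np.float32); mk=np.full(A[0].shape,255,np.uint8)
try:
    cc,M=cv2.findTransformECC(A[0],A[1],M,cv2.MOTION_EUCLIDEAN,(3,200,1e-6),mk,3)
    c=np.array([(x1-x0)/2,(y1-y0)/2,1]); d=M@c-c[:2]; u=np.array([x0+c[0],y0+c[1]])
    print('cc',round(cc,4),'mm',(onz(b,*(u+d),60)-onz(S,*u,60))[:2],'rot px',M[1,0])
except Exception as e: print(e)
E
python3 cart.py
```

```text
ee_pos: [544.9, 527.4, 41.1]
ft_force: [0.2, -0.4, 0.1]
ee_pos: [544.7, 525.1, 40.4]
ft_force: [0.2, -0.4, 0.2]
cc 0.9481 mm [1.68 8.2 ] rot px -0.027086059
```

```bash
for i in 1 2 3; do python3 -m inch '[[[-1,-0.2,0,0,0,0,0],[-2,-0.35,0,0,0,0,0],[-2,-0.35,0,0,0,0,0]]]' | sed -n '2p;4p'; python3 cart.py; done
```

```text
ee_pos: [544.7, 523.0, 40.5]
ft_force: [0.6, 1.7, -1.1]
cc 0.9426 mm [1.88 6.41] rot px -0.020906456
ee_pos: [544.7, 520.7, 40.5]
ft_force: [0.0, 1.4, -1.1]
cc 0.9394 mm [1.87 4.  ] rot px -0.02184912
ee_pos: [544.7, 518.7, 40.5]
ft_force: [-0.7, 1.6, -0.9]
cc 0.9395 mm [1.93 1.87] rot px -0.017773394
```

```bash
python3 -m inch '[[[-1,-0.2,0,0,0,0,0],[-2.1,-0.4,0,0,0,0,0],[-2.1,-0.4,0,0,0,0,0],[10,0,0,0,0,0,0],[20,0,0,0,0,0,30],[20,0,-40,0,0,0,45],[20,0,-80,0,0,0,45],[20,0,-110,0,0,0,45],[20,0,-110,0,0,0,45]]]' | head -2
python3 - <<'E'
from h import *
to(W(16,-101),151,YAW+np.pi/2)
E
```

```text
t: 32.05
ee_pos: [543.2, 541.7, 156.6]
to [583.1  43.  151. ] shift [-497.9  -48.9    2.7] turn [ 0.008 -0.005  0.003]
```

```bash
python3 -m inch '[[[-50,-5,3,0,0,0,50],[-100,-10,3,0,0,0,50],[-150,-15,3,0,0,0,50],[-200,-20,3,0,0,0,50],[-250,-25,3,0,0,0,50],[-300,-30,3,0,0,0,50],[-350,-35,3,0,0,0,50],[-400,-40,3,0,0,0,50],[-450,-44,3,0,0,0,50],[-485,-48,3,0,0,0,50],[-498,-48.5,3,0,0,0,50],[-498,-48.5,3,0,0,0,50],[-498,-48.5,3,0,0,0,50],[-498,-48.5,3,0,0,0,50]]]' | head -2
python3 - <<'E'
from h import *
import pickle
to(W(15.8,-101),36,YAW+np.pi/2)
S=pickle.load(open('scene0.pkl','rb'));T=pickle.load(open('top0.pkl','rb'));s=get('scene');t=get('top')
for a,b,box in((S,s,(370,210,450,285)),(T,t,(100,140,160,195))):
    x0,y0,x1,y1=box
    A=[i['frame'][y0:y1,x0:x1].astype(np.float32).mean(2) for i in(a,b)]
    cc,M=cv2.findTransformECC(A[0],A[1],np.eye(2,3,dtype=np.float32),cv2.MOTION_EUCLIDEAN,(3,200,1e-6),np.full(A[0].shape,255,np.uint8),3)
    c=np.array([(x1-x0)/2,(y1-y0)/2,1]); d=M@c-c[:2]; u=np.array([x0+c[0],y0+c[1]])
    print(cc,(onz(b,*(u+d),60)-onz(a,*u,60))[:2],M[1,0])
E
```

```text
t: 33.45
ee_pos: [581.0, 41.5, 147.2]
to [582.9  43.   36. ] shift [  1.1   2.2 111.2] turn [-0.    -0.     0.004]
0.9889720333005076 [0.03266733 0.14387633] 0.009048565
0.9866522088511407 [-0.08384764  0.23301351] 0.009973026
```

The carton is back within about 0.25 mm (0.5° turn). Now I'll re-pinch the brake for the 1 mm trim.

```bash
python3 -m inch '[[[0.5,1,40,0,0,0,50],[0.5,1,80,0,0,0,50],[0.5,1,105,0,0,0,50],[0.5,1,111,0,0,0,50],[0.5,1,111,0,0,0,50],[0.5,1,111,0,0,0,50],[0.5,1,111,0,0,0,8],[0.5,1,111,0,0,0,8],[0.5,1,111,0,0,0,8],[0.5,1,111,0,0,0,8],[0.5,1,111,0,0,0,8],[0.5,1,111,0,0,0,8],[0.5,1,111,0,0,0,8]]]'
python3 - <<'E'
from h import *
o=status.get_obs(); print(H(o['ee_pos']),o['ft_force'][:2]@HX)
E
```

```text
t: 34.85
ee_pos: [582.5, 40.5, 37.1]
orientation: [2.016, 2.408, 0.001]
ft_force: [-0.1, 0.3, 6.1]
width: 16.0
grasp_force: 30.0
[  14.99080664 -103.40833254] -0.09842456694214899
```

```bash
python3 -m inch '[[[0,1,0,0,0,0,8],[0,1.9,0,0,0,0,8],[0,1.9,0,0,0,0,8],[0,1.9,0,0,0,0,8]]]'|head -2
python3 - <<'E'
from h import *
o=status.get_obs(); print(H(o['ee_pos']),o['ft_force'][:2]@HX)
E
python3 -m inch '[[[0,0,0,0,0,0,45],[0,0,0,0,0,0,45],[0,0,0,0,0,0,45],[0,0,0,0,0,0,45],[0,0,0,0,0,0,45],[0,0,-40,0,0,0,45],[0,0,-80,0,0,0,45],[0,0,-120,0,0,0,45],[-40,0,-130,0,0,0,45],[-90,0,-130,0,0,0,45],[-140,0,-130,0,0,0,45],[-190,0,-130,0,0,0,45],[-240,0,-130,0,0,0,45],[-250,0,-130,0,0,0,45],[-250,0,-130,0,0,0,45]]]' | head -2
python3 - <<'E'
from rect import *
import pickle
np.set_printoptions(precision=1,suppress=True,linewidth=180)
t=get('top');s=get('scene')
x=np.arange(-10,45.1,1)
for n,im in(('top',t),('scene',s)):
    p=rect(im,x,np.arange(-137,-128.9,.5),15).min(2).mean(1)
    d=np.clip(np.median(p)-p-8,0,None); print(n,'pointer x',(d*x).sum()/d.sum())
print(np.c_[np.arange(8,26),rect(t,np.arange(8,26),np.arange(-111,-98.9,.5),52.5).min(2).mean(1)].T)
a=cv2.resize(t['frame'][140:195,165:270],None,fx=7,fy=5.4,interpolation=2);b=cv2.resize(s['frame'][212:272,236:366],(735,300),interpolation=2)
cv2.imwrite('pics/c8.png',np.vstack([a,b])[...,::-1])
E
```

```text
t: 35.25
ee_pos: [584.1, 40.7, 37.1]
[  16.58247748 -103.43094573] -1.26976157891439
t: 36.75
ee_pos: [627.7, -207.0, 166.2]
top pointer x 15.740051054682251
scene pointer x 16.239417839951187
[[ 8.   9.  10.  11.  12.  13.  14.  15.  16.  17.  18.  19.  20.  21.  22.  23.  24.  25. ]
 [19.  29.8 39.4 49.8 64.2 80.9 94.7 99.8 92.6 75.9 56.6 42.  36.9 40.3 48.9 59.4 71.2 81.5]]
```

View pics/c8.png

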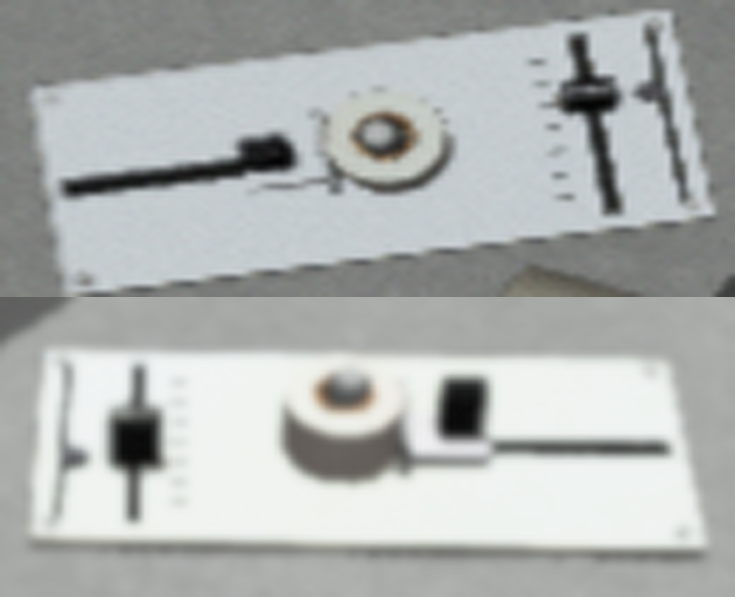

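The picture shows the roll on the spindle, the guide against it, and the brake line (top (588,95)) about level with the pointer (top (650,92)). As an independent check, I'll find the cap's foot edges in the scene view.

```bash
python3 - <<'E'
from rect import *
import pickle
np.set_printoptions(precision=1,suppress=True,linewidth=180)
t=get('top');s=get('scene')
x=np.arange(-5,45,.25)
def cross(p,lv): # falling->rising crossings
    i=np.where(np.diff(np.sign(p-lv)))[0]; return [float((x[k]+(lv-p[k])/(p[k+1]-p[k])*.25).round(2)) for k in i]
def prof(im,ys,z): return rect(im,x,ys,z).min(2).mean(1).astype(float)
ys=np.r_[np.arange(-116,-110.9,.5),np.arange(-99,-93.9,.5)]
for n,im in(('top',t),('scene',s)):
    for z,w in((12.5,'foot'),(52.5,'topedge')):
        p=prof(im,ys,z); print(n,w,p.min(),p.max(),'half',cross(p,(p.min()+p.max())/2))
    for z in(12,18):
        p=prof(im,np.arange(-136,-130.9,.5),z); print(n,'pointer z',z,cross(p,(p.min()+p.max())/2))
E
```

```text
top foot 14.0 194.54545454545453 half [7.55, 29.67]
top topedge 14.909090909090908 194.54545454545453 half [0.17, 21.47]
top pointer z 12 [10.2, 22.2]
top pointer z 18 [9.0, 21.08]
scene foot 37.81818181818182 235.5 half [21.02]
scene topedge 43.95454545454545 235.63636363636363 half [12.99]
scene pointer z 12 [7.13, 20.5]
scene pointer z 18 [12.11, 25.54]
```

The edge measurements put the cap about 1 mm short of the pointer (line ≈ 15.0, pointer ≈ 15.9). One more small trim.

```bash
python3 -m inch '[[[50,0,0,0,0,0,45],[100,0,0,0,0,0,45],[150,0,0,0,0,0,45],[200,0,0,0,0,0,45],[240,0.5,0,0,0,0,45],[251,0.5,0,0,0,0,45],[251,0.5,0,0,0,0,45],[251,0.5,50,0,0,0,45],[251,0.5,95,0,0,0,45],[251,0.5,120,0,0,0,45],[251,0.5,130,0,0,0,45],[251,0.5,130,0,0,0,45],[251,0.5,130,0,0,0,45],[251,0.5,130,0,0,0,8],[251,0.5,130,0,0,0,8],[251,0.5,130,0,0,0,8],[251,0.5,130,0,0,0,8],[251,0.5,130,0,0,0,8],[251,0.5,130,0,0,0,8]]]'
python3 - <<'E'
from h import *
o=status.get_obs(); print(H(o['ee_pos']),o['ft_force'][:2]@HX)
E
```

```text
t: 38.85
ee_pos: [584.6, 41.9, 37.3]
orientation: [2.016, 2.409, 0.001]
ft_force: [-0.0, 0.1, 8.1]
width: 15.8
grasp_force: 30.0
[  17.29540554 -102.36848601] -0.0004890110259087819
```

```bash
python3 -m inch '[[[0,0.3,0,0,0,0,8],[0,0.3,0,0,0,0,8],[0,0.3,0,0,0,0,45],[0,0.3,0,0,0,0,45],[0,0.3,0,0,0,0,45],[0,0.3,0,0,0,0,45],[0,0.3,0,0,0,0,45],[0,0.3,-40,0,0,0,45],[0,0.3,-80,0,0,0,45],[0,0.3,-120,0,0,0,45],[-40,0,-130,0,0,0,45],[-90,0,-130,0,0,0,45],[-140,0,-130,0,0,0,45],[-190,0,-130,0,0,0,45],[-240,0,-130,0,0,0,45],[-250,0,-130,0,0,0,45],[-250,0,-130,0,0,0,45]]]' | head -2
python3 - <<'E'
from rect import *
import pickle
t=get('top');s=get('scene')
x=np.arange(-5,45,.25)
def cross(p,lv):
    i=np.where(np.diff(np.sign(p-lv)))[0]; return [float((x[k]+(lv-p[k])/(p[k+1]-p[k])*.25).round(2)) for k in i]
def prof(im,ys,z): return rect(im,x,ys,z).min(2).mean(1).astype(float)
ys=np.r_[np.arange(-116,-110.9,.5),np.arange(-99,-93.9,.5)]
for n,im,z in(('top',t,12.5),('top',t,52.5),('scene',s,12.5)):
    p=prof(im,ys,z); print(n,z,cross(p,(p.min()+p.max())/2))
print(np.c_[np.arange(8,26),rect(t,np.arange(8,26),np.arange(-111,-98.9,.5),52.5).min(2).mean(1).round(0)].T.astype(int))
# bystanders and roll: difference to start
T=pickle.load(open('top0.pkl','rb'))
for nm,(a,b,c,d) in dict(tape=(316,140,346,170),calc=(368,155,405,207)).items():
    print(nm,np.abs(T['frame'][b:d,a:c].astype(int)-t['frame'][b:d,a:c]).max(2).mean())
E
```

```text
t: 40.55
ee_pos: [628.0, -205.9, 166.1]
top 12.5 [8.96, 30.67]
top 52.5 [1.51, 22.48]
scene 12.5 [21.43]
[[ 8  9 10 11 12 13 14 15 16 17 18 19 20 21 22 23 24 25]
 [11 20 30 41 55 69 82 91 91 83 69 55 45 43 47 55 66 77]]
tape 28.67111111111111
calc 14.114345114345115
```

The cap line is now at x ≈ 15.6 and the pointer at 15.7 in the top view. The tape and calculator pixel differences fit the arm hovering over them. Handing in.

```bash
python3 -c "
from h import *
print(ctrl.close_job())"
```

```text
the job is handed in; nothing more can be done
None
```

I handed the job in at about 41 s with all four steps done in order and the cap line within about 0.5 mm of the pointer; a mistyped move shoved the guide against its outer stop with unread force and knocked the carton 8.4 mm, since pushed back to within about 0.3 mm and 0.5°.

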